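# Open the tea carton and lift out its insert

### The arm

A 7-joint arm with a two-finger parallel gripper is mounted at the origin on the work surface. World frame = base frame: x ahead of the robot, y to its left, z up, the work surface at z = 0. Lengths are in m, angles in rad, forces in N, time in s.
With the tool pointing down it reaches from about 0.425 to 0.875 m from the base axis. Payload 4.7 kg.
Tool frame: the origin (TCP) lies at the very end of the fingers, on their centre line; the grasp point (between the pads) lies 19 mm behind it; z points along the fingers, y is the line along which they close (so a half turn about z gives the same grasp; the last joint's range is limited). The gripper opens to 87 mm and grips with 3 to 60 N. Pads are 19 mm wide; open, the fingers measure 117 mm over their backs; the gripper's body (75 mm by 190 mm) begins 51 mm behind the grasp point.
Start: joints at [-1.204, 0.321, -0.07, 1.45, 0.023, 1.371, -0.057], TCP at [0.225, 0.61, 0.223] pointing down, gripper open.
Joint ranges: [-2.86, 2.86], [-0.3, 2.09], [-1.38, 1.24], [0.06, 2.45], [-1.56, 4.7], [0.09, 2.05], [-2.69, 2.69]. Speed limits (rad/s): [2.57, 2.57, 3.14, 3.14, 3.14, 3.14, 3.14].

### API

Orientations are given as a rotation vector (axis times angle).
In Python, from bench import ctrl gives the robot as it stands.
- The arm moves only by the tool jog_arm, never from a script. Its argument "commands" is a list of rows, each a list of 7 numbers: the opening, from 0 (shut) to 1 (fully open), then the shift along the world's x, y, z scaled (see below), then the turn, a rotation vector about the world's x, y, z scaled (see below). A call has exactly 5 rows; each row is the pose to reach, as a shift and turn from the pose commanded when the call began; what a row does not reach only later rows make up. The controller multiplies each number of a shift by 0.5 m and each number of a turn by 30 degrees. A row lasts 1/12 s, in which the tool goes at most 41.7 mm and 7.16 degrees, less where a joint would pass 70% of its speed; a pose out of reach is approached as far as the arm can. A call with a number of a shift or a turn outside -1 to 1 is refused whole. A call with a gripper value outside its range is refused whole. The fingers move at their own pace and stop on an object; "grip_force" is the grip in N (left out, the last holds). Time passes only in rows, so rows that repeat a pose let the fingers close, or fill a call up. It gives the time, the measured TCP pose, the force, the opening and the grip force at its end, in the units of the state.
- ctrl.get_state(): the state, without advancing time (a new reading comes with each control period).
- ctrl.get_image(name): name is "side" or "top"; returns a dict with "frame" (384x512x3 uint8, red, green, blue), "vfov" (degrees; the focal length in pixels is half the picture's height over the tangent of half this angle, whatever the lens; pixels are square), "cx", "cy" (the principal point, pixels), "camera_from_world" (4x4, takes a point from world to camera coordinates). Camera axes: x right, y down, z forward; pixel columns grow to the right and rows downward; lengths in m; the calibration is good to about 2 mm. A picture is of the moment at which its call begins. There is no depth.
- ctrl.close_job(): hands the job in; it is judged then, once.
The state is a dict: "time": time; "joint_positions": joint angles; "qd": joint speeds; "joint_torque": joint torques, N m; "position": TCP position; "tool_rot": TCP orientation; "ft_force": force on the tool from outside, world axes, zero at the start; "torque": the same for the moment, N m; "grip_width": opening from 0.0 (shut) to 1.0 (fully open); "grip_force": force on a finger pad.
Only numpy, scipy, OpenCV 4.12 (cv2) and the standard library are available. Lean on these libraries where they do the work, as an engineer would, in place of code of your own. Each camera call takes 0.05 s, during which the arm holds its last target. There are 200 camera calls.

### The job

Open the tea carton on the window ledge: swing both of its flaps up and fold them back past upright, so that they lean well outwards and stay there. Only then lift the plywood insert straight out by its handle fin, keep it level, and set it down gently, flat and roughly in the middle of the wooden tea board. Leave the cups, gaiwan, incense boat and caddy undisturbed.

Things in the scene. Friction and masses are not known exactly. Their poses are not given: they have to be found in the camera images.
- carton: open-topped cardboard carton on the ledge, fixed to it, 130 mm along its x, 150 mm along its y, 105 mm tall, walls and floor 5 mm. Origin at the centre of its underside, z up. Two cardboard flaps are hinged along the top of its two y walls; it stands on either side of the ledge, turned up to 0.4 rad
- flap_left (a joint): angle of the flap hinged on the carton's +y wall: 0 lying flat over the mouth, 1.57 upright, 2.5 folded back against its stop outside. It starts ajar (0.3 to 0.7). Flap 128 mm along the hinge, 52 mm from hinge to free edge, 4 mm thick, 40 g; its crease rubs (0.035 N m), so it stays where it is left. Between the two free edges there is a slot of 46 mm or more
- flap_right (a joint): angle of the like flap hinged on the carton's -y wall; same size, values and behaviour
- edge_left (a point): middle of the free edge of the left flap (mid thickness); moves with the flap
- edge_right (a point): middle of the free edge of the right flap; moves with the flap
- hinge_left (a point): middle of the left flap's hinge line (along the carton's x), 75 mm to +y of the carton's centre and 105 mm above its underside
- hinge_right (a point): middle of the right flap's hinge line, 75 mm to -y of the carton's centre and 105 mm above its underside
- insert: plywood insert tray, snug in the carton (3 mm play each side) on its 5 mm floor: 114 mm along x, 134 mm along y, walls 60 mm tall, 5 mm thick, 0.22 to 0.45 kg; two flat paper-wrapped tea bricks fixed on its floor (top 21 mm above its underside). Origin at the centre of its underside, axes as the carton's within 1 degree
- handle (a point): centre of the top edge of the insert's handle, an upright plywood fin at its middle, 60 mm along x, 14 mm thick along y, top 85 mm above the insert's underside (15 mm below the carton's rim); 55 mm free on both sides for fingers
- board: wooden tea board, 210 x 210 mm, 15 mm thick, fixed flat on the ledge on the side opposite the carton; origin at the centre of its underside, so its top is at 15 mm
- cup_a: one of two plain white porcelain cups, 68 mm across, 48 mm tall, between the carton and the board; origin at the centre of its underside. Loose, to be left alone
- cup_b: the other white cup, same size, farther from the robot; origin at the centre of its underside. Loose, to be left alone
- gaiwan: white porcelain gaiwan with saucer and lid (one piece), 110 mm across, 96 mm tall; origin at the centre of its underside. Loose, to be left alone
- boat: dark wooden incense holder shaped like a boat, 150 mm long, 40 mm wide, 54 mm tall; origin at the centre of its underside. Loose, to be left alone
- caddy: round steel tea caddy, 76 mm across, 120 mm tall; origin at the centre of its underside. Loose, to be left alone
Mind the look-alikes: they are no part of the job. Leave any blue or orange look-alike of the carton alone.

How it is judged:
On the way, in this order (a step that is already met when the one before it is completed fails the run):
1. both flaps are folded back past upright (beyond 1.7 rad) while the insert still stands in the carton (value of joint each of flap_left, flap_right above 1.7 rad and z of insert in the frame of carton below 0.012 m), for 0.2 s.
2. the insert has been lifted clear of the carton's rim, roughly level (z of insert in the frame of carton above 0.107 m and angle between insert's own z axis and vertical below 0.35 rad), for 0.1 s.
At the end, for the whole second after the job is handed in: The insert stands flat (within 0.08 rad) and still on the tea board, its centre within 45 mm of the board's centre, released; both flaps are still folded back beyond 1.7 rad (97 degrees) (horizontal distance between insert and board below 0.045 m and z of insert in the frame of board between 0.011 and 0.02 m and angle between insert's own z axis and vertical below 0.08 rad and linear speed of insert below 0.02 m/s and contact force between insert and the fingers below 0.1 N and value of joint each of flap_left, flap_right above 1.7 rad); the robot touches nothing.
It fails at once if the insert is raised more than 20 mm in the carton while a flap is still under 1.5 rad (forced out through the flaps) (z of insert in the frame of carton above 0.025 m and horizontal distance between insert and carton below 0.06 m and value of joint any of flap_left, flap_right below 1.5 rad).
It fails at once if the insert is tipped more than 0.5 rad (angle between insert's own z axis and vertical above 0.5 rad).
It fails at once if the insert is dropped onto the board (over 0.5 m/s within 10 mm of it) (horizontal distance between insert and board below 0.12 m and z of insert in the frame of board below 0.025 m and linear speed of insert above 0.5 m/s).
It fails at once if a bystander is moved more than 30 mm or tipped (distance of any of cup_a, cup_b, gaiwan, boat, caddy from where it was at the start of the episode above 0.03 m or angle between any of cup_a, cup_b, gaiwan, boat, caddy's own z axis and vertical above 0.5 rad).
It also fails if it takes over 64 s, if anything falls off the work surface, if the arm or the gripper's body presses on something with over 40 N, if the wrist force passes 120 N, or if a joint passes its speed limit or range.

## Working session

There is one attempt and no reset: what is moved stays moved. The work goes in short steps, Python scripts to look and compute and a tool call to move; the robot and the scene stay as the last step left them, time stands still between calls to the robot, and variables do not carry over. Pictures are saved under pics/ and viewed, at most 10 in all, crops included, and the job is handed in when it is done.

Besides the shell and the picture viewer there is one more tool, called as name(argument=value, ...) on one line, values as JSON. jog_arm: Moves the arm, as the interface text tells. Shifts and turns lie within -1 to 1; 1 stands for 0.5 m of shift or 30 degrees of turn. Its arguments: {"type":"object","properties":{"commands":{"type":"array","items":{"type":"array","items":{"type":"number","minimum":-1,"maximum":1}}},"grip_force":{"type":"number"}},"required":["commands"]}

```bash
mkdir -p pics
cat > h.py <<'E'
import numpy as np,cv2,pickle
from bench import ctrl
def snap(name,fn,crop=None,k=1):
    d=ctrl.get_image(name); pickle.dump(d,open(f'{name}.pkl','wb'))
    f=d['frame'][:,:,::-1]
    if crop: x0,y0,x1,y1=crop; f=f[y0:y1,x0:x1]
    cv2.imwrite('pics/'+fn,cv2.resize(f,None,fx=k,fy=k,interpolation=cv2.INTER_CUBIC)); return d
def cam(name):
    d=pickle.load(open(f'{name}.pkl','rb'))
    f=d['frame'].shape[0]/2/np.tan(np.radians(d['vfov']/2))
    return d,np.array([[f,0,d['cx']],[0,f,d['cy']],[0,0,1]]),np.array(d['camera_from_world'])
def onz(name,u,v,z):
    d,K,T=cam(name); R,t=T[:3,:3],T[:3,3]
    r=R.T@np.linalg.solve(K,[u,v,1.]); o=-R.T@t
    return o+r*(z-o[2])/r[2]
def proj(name,P):
    d,K,T=cam(name); P=np.atleast_2d(P); q=(K@(T[:3,:3]@P.T+T[:3,3:])).T
    return q[:,:2]/q[:,2:]
E
python3 - <<'E'
from h import *
for n in('top','side'):
    d=snap(n,n+'0.png',k=1.55)
    print(n,d['vfov'],d['cx'],d['cy'],np.round(d['camera_from_world'],3).tolist())
s=ctrl.get_state();print(s)
E
```

```text
top 50.00108158409205 247.17168468957155 190.59755596444546 [[0.007, -1.0, 0.002, 0.024], [-0.99, -0.007, -0.14, 0.569], [0.14, -0.001, -0.99, 1.601], [0.0, 0.0, 0.0, 1.0]]
side 48.738785909946834 253.77122620441423 182.73528389009354 [[0.999, -0.049, 0.018, -0.527], [-0.022, -0.699, -0.715, 0.086], [0.048, 0.714, -0.699, 1.672], [0.0, 0.0, 0.0, 1.0]]
{'time': 0.1, 'joint_positions': array([-1.20390542,  0.3217438 , -0.07011421,  1.4515999 ,  0.02261579,
        1.37079844, -0.05689828]), 'qd': array([-0.0005088 , -0.00119246,  0.00077634, -0.00223345,  0.00048225,
        0.0002635 , -0.00031271]), 'joint_torque': array([-2.45564743e-04, -4.92571056e+01, -4.05643154e-01, -3.13404357e+01,
       -6.40578778e-02,  3.93481844e-02,  5.12696829e-05]), 'position': array([0.22444209, 0.60946926, 0.22155088]), 'tool_rot': array([-5.51161056e-01, -3.09265412e+00,  2.74817587e-03]), 'ft_force': array([-0.52856658,  0.85460426, -0.66512359]), 'torque': array([0.00374359, 0.00030772, 0.00224432]), 'grip_force': 0.0, 'grip_width': 0.9999470812193489}
```

View pics/top0.png

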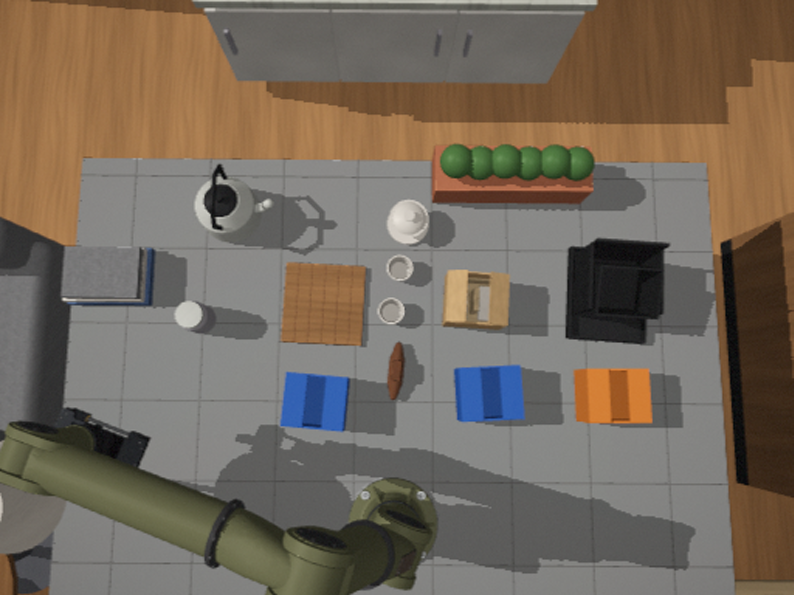

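View pics/side0.png

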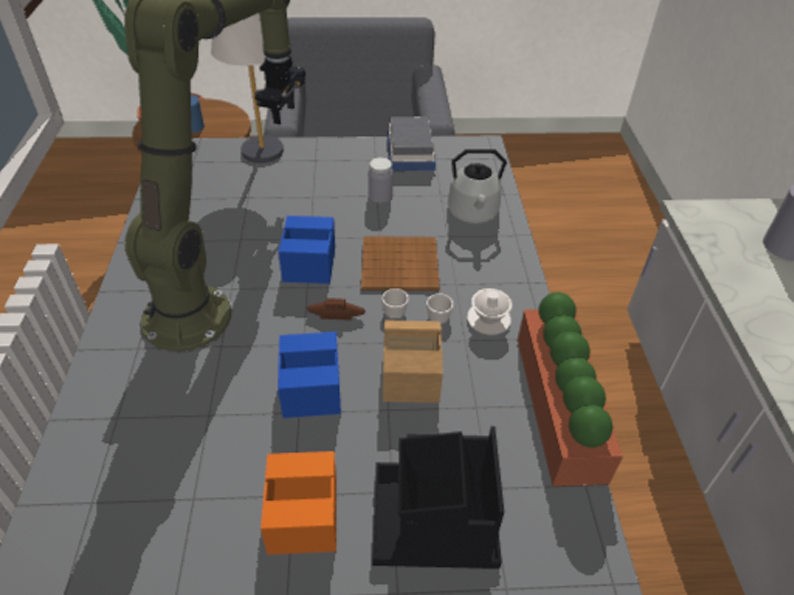

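The carton meant is the kraft-brown one (top 477,298; side 412,362). The blue boxes (top 315,402 and 489,393) and the orange one (613,396) are look-alikes. The board is at top (323,304), with the cups between it and the carton. The next crop is to confirm the carton.

Run:
```python
from h import *
a=cam('top')[0]['frame'][165:220,278:338,::-1]; b=cam('side')[0]['frame'][203:263,240:292,::-1]
f=lambda i,k:cv2.resize(i,None,fx=k,fy=k,interpolation=cv2.INTER_CUBIC)
A=f(a,7);B=f(b,7);H=max(A.shape[0],B.shape[0])
A=cv2.copyMakeBorder(A,0,H-A.shape[0],0,0,0);B=cv2.copyMakeBorder(B,0,H-B.shape[0],0,0,0)
cv2.imwrite('pics/c0.png',np.hstack([A,B]));print(A.shape,B.shape)
```

```text
(420, 420, 3) (420, 364, 3)
```

View pics/c0.png

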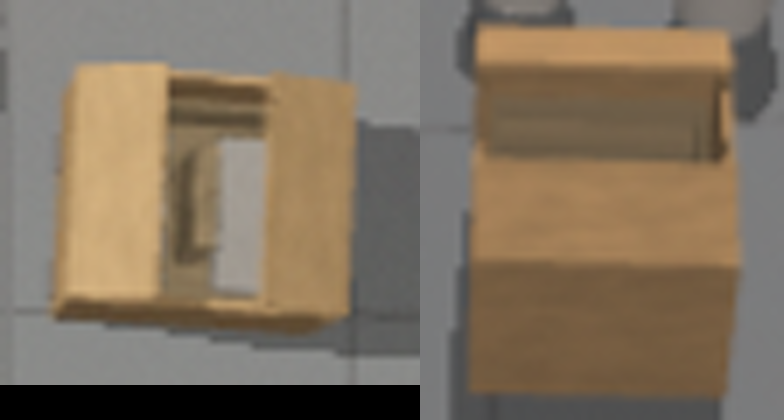

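The crop confirms the kraft carton: two ajar flaps with the fin and a tea brick visible through the slot. Next I fit its pose and flap angles from the corner pixels.

```bash
cat > fit.py <<'E'
from h import *
from scipy.optimize import least_squares
def flap(p,s,sx,r):  # s=+1 left; r dist from hinge
    x,y,a,qL,qR=p; q=qL if s>0 else qR
    l=np.array([sx*.064, s*(.075-r*np.cos(q)), .105+r*np.sin(q)])
    return loc(p,l)
def loc(p,l):
    c,s=np.cos(p[2]),np.sin(p[2]); return np.array([p[0]+c*l[0]-s*l[1],p[1]+s*l[0]+c*l[1],l[2]])
def fit(obs,p0):
    def res(p): return np.concatenate([proj(n,f(p))[0]-uv for n,f,uv in obs])
    r=least_squares(res,p0,loss='soft_l1'); return r.x,res(r.x).reshape(-1,2)
E
python3 - <<'E'
from fit import *
t=lambda u,v:np.array([u/7+278-.43,v/7+165-.43]); s=lambda u,v:np.array([(u-420)/7+240-.43,v/7+203-.43])
F=lambda *a:(lambda p:flap(p,*a)); B=lambda *l:(lambda p:loc(p,np.array(l)))
obs=[('top',F(1,1,.052),t(170,66)),('top',F(1,-1,.052),t(163,300)),('top',F(-1,1,.052),t(270,75)),('top',F(-1,-1,.052),t(266,303)),
('top',F(1,1,0),t(77,68)),('top',F(-1,1,0),t(355,85)),('top',F(-1,-1,0),t(347,316)),
('side',F(-1,-1,.052),s(473,155)),('side',F(-1,1,.052),s(737,155)),('side',F(-1,-1,0),s(470,262)),('side',F(-1,1,0),s(738,268)),
('side',B(-.065,-.075,0),s(470,392)),('side',B(.065,-.075,0),s(727,395)),
('side',F(1,-1,.052),s(475,66)),('side',F(1,1,.052),s(731,66)),('side',F(1,-1,0),s(478,28)),('side',F(1,1,0),s(730,32))]
p,r=fit(obs,[.57,-.17,0,.5,.5]);print(np.round(p,4));print(np.round(r,1).tolist())
np.save('p.npy',p)
for nm,q in dict(bd_tl=(286,263),bd_tr=(365,266),bd_bl=(281,342),bd_br=(360,345)).items(): print(nm,onz('top',q[0]/1.55,q[1]/1.55,.015).round(3))
for nm,q,z in(('cupA',(391,311),.048),('cupB',(400,268),.048),('gai',(408,215),.09),('boat',(396,371),.03),('caddy',(188,314),.12)): print(nm,onz('top',q[0]/1.55,q[1]/1.55,z).round(3))
for k,s in(('L',1),('R',-1)):
    print(k,'edge',((flap(p,s,1,.052)+flap(p,s,-1,.052))/2).round(3),'hinge',((flap(p,s,1,0)+flap(p,s,-1,0))/2).round(3))
E
```

```text
[ 0.557  -0.204  -0.0512  0.4922  0.4415]
[[-0.2, -0.3], [-0.5, -0.2], [0.5, -0.6], [-0.1, 0.3], [0.3, -0.1], [-0.4, -0.3], [-0.3, -0.2], [0.1, 0.2], [-0.1, 0.7], [0.3, -0.0], [-0.0, -0.4], [-0.2, -0.2], [-0.2, -0.1], [-0.0, -0.1], [-0.0, 0.4], [-0.3, 0.4], [-1.0, 0.3]]
bd_tl [0.657 0.284 0.015]
bd_tr [0.65  0.076 0.015]
bd_bl [0.449 0.291 0.015]
bd_br [0.443 0.087 0.015]
cupA [0.528 0.007 0.048]
cupB [ 0.639 -0.015  0.048]
gai [ 0.768 -0.034  0.09 ]
boat [ 0.376 -0.006  0.03 ]
caddy [0.508 0.502 0.12 ]
L edge [ 0.559 -0.175  0.13 ] hinge [ 0.561 -0.129  0.105]
R edge [ 0.556 -0.232  0.127] hinge [ 0.553 -0.279  0.105]
```

jog_arm(commands=[[0,0.35,-0.22,0.16,0,0,-0.8],[0,0.35,-0.22,0.16,0,0,-0.8],[0,0.35,-0.22,0.16,0,0,-0.8],[0,0.35,-0.22,0.16,0,0,-0.8],[0,0.35,-0.22,0.16,0,0,-0.8]])

```text
time: 0.52
position: [0.3902, 0.5052, 0.2981]
tool_rot: [1.185, 2.91, -0.001]
ft_force: [-0.4, 1.3, 0.7]
grip_width: 0.708
grip_force: 0.0
```

jog_arm(commands=[[0,0.2,-0.36,0,0,0,-0.8],[0,0.2,-0.36,0,0,0,-0.8],[0,0.2,-0.36,0,0,0,-0.8],[0,0.2,-0.36,0,0,0,-0.8],[0,0.2,-0.36,0,0,0,-0.8]])

```text
time: 0.93
position: [0.4899, 0.324, 0.2974]
tool_rot: [1.765, 2.598, -0.001]
ft_force: [-0.0, 0.7, -0.1]
grip_width: 0.326
grip_force: 0.0
```

jog_arm(commands=[[0,0.12,-0.38,0,0,0,-0.8],[0,0.12,-0.38,0,0,0,-0.8],[0,0.12,-0.38,0,0,0,-0.8],[0,0.12,-0.38,0,0,0,-0.8],[0,0.12,-0.38,0,0,0,-0.8]])

```text
time: 1.35
position: [0.5496, 0.1323, 0.2977]
tool_rot: [2.269, 2.172, -0.001]
ft_force: [-0.1, -0.2, -0.3]
grip_width: 0.018
grip_force: 0.0
```

jog_arm(commands=[[0,0,-0.36,0,0,0,0],[0,0,-0.36,0,0,0,0],[0,0,-0.36,0,0,0,0],[0,0,-0.36,0,0,0,0],[0,0,-0.36,0,0,0,0]])

```text
time: 1.77
position: [0.548, -0.0521, 0.298]
tool_rot: [2.273, 2.165, -0.003]
ft_force: [0.2, -0.4, 0.1]
grip_width: 0.009
grip_force: 0.0
```

jog_arm(commands=[[0,0,-0.3,0,0,0,0],[0,0,-0.3,0,0,0,0],[0,0,-0.3,0,0,0,0],[0,0,-0.3,0,0,0,0],[0,0,-0.3,0,0,0,0]])

```text
time: 2.18
position: [0.5468, -0.2016, 0.2977]
tool_rot: [2.274, 2.164, -0.006]
ft_force: [0.4, -0.6, -0.2]
grip_width: 0.006
grip_force: 0.0
```

jog_arm(commands=[[0,0.02,0.016,-0.12,0.83,-0.04,0],[0,0.02,0.016,-0.12,0.83,-0.04,0],[0,0.02,0.016,-0.12,0.83,-0.04,0],[0,0.02,0.016,-0.12,0.83,-0.04,0],[0,0.02,0.016,-0.12,0.83,-0.04,0]])

```text
time: 2.6
position: [0.5571, -0.189, 0.2348]
tool_rot: [-2.03, -1.936, -0.448]
ft_force: [-0.4, -1.1, -0.8]
grip_width: 0.005
grip_force: 0.0
```

jog_arm(commands=[[0,0,0,-0.05,0,0,0],[0,0,0,-0.1,0,0,0],[0,0,0,-0.15,0,0,0],[0,0,0,-0.18,0,0,0],[0,0,0,-0.18,0,0,0]])

```text
time: 3.02
position: [0.5579, -0.1827, 0.1448]
tool_rot: [-2.019, -1.945, -0.446]
ft_force: [-0.7, 0.8, 0.4]
grip_width: 0.006
grip_force: 0.0
```

```bash
cat > st.py <<'E'
from h import *
from scipy.spatial.transform import Rotation as Ro
s=ctrl.get_state();M=Ro.from_rotvec(s['tool_rot']).as_matrix();p=np.load('p.npy');c,d=np.cos(p[2]),np.sin(p[2])
e=s['position'][:2]-p[:2]
print('t',round(s['time'],2),'pos',s['position'].round(4),'uv',np.round([c*e[0]+d*e[1],-d*e[0]+c*e[1]],4),'toolz',M[:,2].round(3),'tooly',M[:,1].round(3),'q',s['joint_positions'].round(2),'F',s['ft_force'].round(1))
E
python3 st.py
```

```text
t 3.02 pos [ 0.5579 -0.1827  0.1448] uv [-0.0002  0.0213] toolz [ 0.015  0.422 -0.906] tooly [ 0.999 -0.037 -0.001] q [ 0.01  0.45  0.65  1.61 -0.62  1.47  0.76] F [-0.7  0.8  0.4]
```

jog_arm(commands=[[0,0,-0.02,-0.0,0,0,0],[0,0,-0.02,-0.0,0,0,0],[0,0,-0.02,-0.03,0,0,0],[0,0,-0.02,-0.06,0,0,0],[0,0,-0.02,-0.07,0,0,0]])

```text
time: 3.43
position: [0.5583, -0.195, 0.1107]
tool_rot: [-2.023, -1.945, -0.45]
ft_force: [-0.8, 0.6, -0.1]
grip_width: 0.003
grip_force: 0.0
```

```bash
python3 st.py
```

```text
t 3.43 pos [ 0.5583 -0.195   0.1107] uv [0.0008 0.009 ] toolz [ 0.018  0.421 -0.907] tooly [ 0.999 -0.04   0.002] q [ 0.04  0.49  0.64  1.63 -0.65  1.43  0.81] F [-0.8  0.6 -0.1]
```

jog_arm(commands=[[0,0,0.02,0,0,0,0],[0,0,0.04,0.01,0,0,0],[0,0,0.06,0.02,0,0,0],[0,0,0.08,0.03,0,0,0],[0,0.004,0.09,0.036,0,0,0]])

```text
time: 3.85
position: [0.5615, -0.1483, 0.1325]
tool_rot: [-2.021, -1.949, -0.453]
ft_force: [-0.6, -1.2, -1.5]
grip_width: 0.006
grip_force: 0.7
```

```bash
python3 st.py
```

```text
t 3.85 pos [ 0.5615 -0.1483  0.1325] uv [0.0016 0.0558] toolz [ 0.021  0.422 -0.906] tooly [ 0.999 -0.037  0.006] q [-0.04  0.42  0.64  1.67 -0.63  1.42  0.73] F [-0.6 -1.2 -1.5]
```

jog_arm(commands=[[0,0,0.012,0,0,0,0],[0,0,0.024,0,0,0,0],[0,0,0.036,0,0,0,0],[0,0,0.05,0,0,0,0],[0,0.002,0.056,0,0,0,0]])

```text
time: 4.27
position: [0.5617, -0.1211, 0.1306]
tool_rot: [-2.022, -1.947, -0.451]
ft_force: [-0.2, -0.8, -0.4]
grip_width: 0.003
grip_force: 0.5
```

```bash
python3 st.py
```

```text
t 4.27 pos [ 0.5617 -0.1211  0.1306] uv [0.0005 0.083 ] toolz [ 0.019  0.422 -0.906] tooly [ 0.999 -0.039  0.003] q [-0.09  0.39  0.63  1.7  -0.62  1.39  0.69] F [-0.2 -0.8 -0.4]
```

jog_arm(commands=[[0,0,0.008,0,0,0,0],[0,0,0.016,0,0,0,0],[0,0,0.016,0,0,0,0],[0,0,-0.02,0.02,0,0,0],[0,0,-0.08,0.08,0,0,0]])

```text
time: 4.68
position: [0.5604, -0.1565, 0.1669]
tool_rot: [-2.012, -1.945, -0.447]
ft_force: [1.3, -0.4, 0.2]
grip_width: 0.005
grip_force: 0.0
```

jog_arm(commands=[[0,0,-0.08,0.12,0,0,0],[0,-0.004,-0.1,0.12,-0.3,0.01,0],[0,-0.004,-0.1,0.12,-0.6,0.02,0],[0,-0.004,-0.1,0.12,-0.9,0.04,0],[0,-0.004,-0.1,0.12,-0.95,0.04,0]])

```text
time: 5.1
position: [0.5608, -0.2134, 0.2321]
tool_rot: [2.228, 2.139, -0.069]
ft_force: [-0.3, 0.7, -1.6]
grip_width: 0.004
grip_force: 0.0
```

jog_arm(commands=[[0,0,0,0,-0.3,0.01,0],[0,0,0,0,-0.6,0.02,0],[0,0,0,0,-0.75,0.03,0],[0,0,0,0,-0.75,0.03,0],[0,0,0,0,-0.75,0.03,0]])

```text
time: 5.52
position: [0.5604, -0.2081, 0.2287]
tool_rot: [2.003, 1.943, -0.464]
ft_force: [0.3, 0.7, 0.4]
grip_width: -0.001
grip_force: 0.0
```

```bash
python3 st.py
python3 - <<'E'
from h import *
a=snap('top','x.png')['frame'][155:230,268:353,::-1];b=snap('side','x.png')['frame'][180:265,235:310,::-1]
f=lambda i:cv2.resize(i,None,fx=5,fy=5,interpolation=cv2.INTER_CUBIC)
A=cv2.copyMakeBorder(f(a),0,50,0,0,0);cv2.imwrite('pics/c1.png',np.hstack([A,f(b)]))
E
```

```text
t 5.52 pos [ 0.5604 -0.2081  0.2287] uv [ 0.0036 -0.004 ] toolz [-0.015 -0.438 -0.899] tooly [ 1.    -0.031 -0.002] q [-0.6   0.19  0.71  1.73  0.35  1.26 -0.03] F [0.3 0.7 0.4]
```

View pics/c1.png

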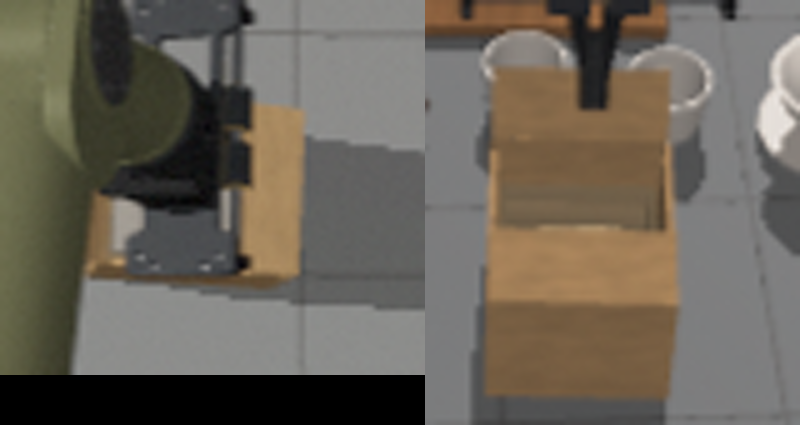

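jog_arm(commands=[[0,-0.008,-0.01,-0.05,0,0,0],[0,-0.008,-0.01,-0.1,0,0,0],[0,-0.008,-0.01,-0.15,0,0,0],[0,-0.008,-0.01,-0.15,0,0,0],[0,-0.008,-0.01,-0.15,0,0,0]])

```text
time: 6.03
position: [0.5547, -0.2199, 0.1554]
tool_rot: [2.013, 1.93, -0.467]
ft_force: [0.7, 0.1, 0.5]
grip_width: 0.007
grip_force: 0.0
```

```bash
python3 st.py
```

```text
t 6.03 pos [ 0.5547 -0.2199  0.1554] uv [-0.0015 -0.016 ] toolz [-0.019 -0.44  -0.898] tooly [ 0.999 -0.042 -0.   ] q [-0.57  0.26  0.71  1.82  0.32  1.11 -0.06] F [0.7 0.1 0.5]
```

jog_arm(commands=[[0,0.002,0.012,-0.02,0,0,0],[0,0.002,0.012,-0.04,0,0,0],[0,0.002,0.012,-0.07,0,0,0],[0,0.002,0.012,-0.09,0,0,0],[0,0.002,0.012,-0.09,0,0,0]])

```text
time: 6.45
position: [0.556, -0.2104, 0.1083]
tool_rot: [2.008, 1.936, -0.467]
ft_force: [-0.4, -0.1, 0.1]
grip_width: 0.006
grip_force: 0.0
```

```bash
python3 st.py
```

```text
t 6.45 pos [ 0.556  -0.2104  0.1083] uv [-0.0007 -0.0065] toolz [-0.018 -0.44  -0.898] tooly [ 0.999 -0.037 -0.002] q [-0.56  0.32  0.7   1.86  0.3   1.02 -0.08] F [-0.4 -0.1  0.1]
```

jog_arm(commands=[[0,0,-0.02,0,0,0,0],[0,0,-0.04,0.01,0,0,0],[0,0,-0.06,0.02,0,0,0],[0,-0.002,-0.08,0.03,0,0,0],[0,-0.004,-0.09,0.04,0,0,0]])

```text
time: 6.87
position: [0.5549, -0.2587, 0.1318]
tool_rot: [2.01, 1.93, -0.464]
ft_force: [1.2, 1.0, -1.9]
grip_width: 0.007
grip_force: 0.7
```

```bash
python3 st.py
```

```text
t 6.87 pos [ 0.5549 -0.2587  0.1318] uv [ 0.0007 -0.0547] toolz [-0.015 -0.441 -0.898] tooly [ 0.999 -0.04   0.003] q [-0.5   0.3   0.72  1.83  0.3   1.03  0.01] F [ 1.2  1.  -1.9]
```

jog_arm(commands=[[0,0,-0.018,0,0,0,0],[0,0,-0.036,0,0,0,0],[0,-0.002,-0.054,0,0,0,0],[0,-0.004,-0.072,0,0,0,0],[0,-0.004,-0.075,0,0,0,0]])

```text
time: 7.28
position: [0.5519, -0.296, 0.1303]
tool_rot: [2.01, 1.931, -0.467]
ft_force: [-0.2, 1.4, 0.4]
grip_width: 0.006
grip_force: 0.4
```

```bash
python3 st.py
```

```text
t 7.28 pos [ 0.5519 -0.296   0.1303] uv [-0.0004 -0.0922] toolz [-0.017 -0.441 -0.897] tooly [ 0.999 -0.04   0.001] q [-0.44  0.32  0.73  1.82  0.28  1.    0.08] F [-0.2  1.4  0.4]
```

jog_arm(commands=[[0,0,0.02,0.01,0,0,0],[0,0.004,0.08,0.08,0,0,0],[0,0.004,0.14,0.16,0,0,0],[0,0.006,0.16,0.22,0,0,0],[0,0.008,0.17,0.26,0,0,0]])

```text
time: 7.7
position: [0.5592, -0.2041, 0.2639]
tool_rot: [2.002, 1.937, -0.458]
ft_force: [0.5, -0.2, 0.4]
grip_width: 0.004
grip_force: 0.0
```

jog_arm(commands=[[1,0,0,0,0.3,-0.01,0],[1,0,0,0,0.6,-0.03,0],[1,0,0,0,0.87,-0.04,0],[1,0,0,0,0.87,-0.04,0],[1,0,0,0,0.87,-0.04,0]])

```text
time: 8.12
position: [0.5555, -0.2137, 0.2615]
tool_rot: [2.27, 2.165, 0.006]
ft_force: [-0.8, -1.2, 0.2]
grip_width: 0.299
grip_force: 0.0
```

jog_arm(commands=[[1,0,0,0.05,0,0,1],[1,0,0,0.05,0,0,1],[1,0,0,0.05,0,0,1],[1,0,0,0.05,0,0,1],[1,0,0,0.05,0,0,1]])

```text
time: 8.53
position: [0.5574, -0.2063, 0.285]
tool_rot: [1.613, 2.693, 0.004]
ft_force: [-0.4, -0.0, 0.2]
grip_width: 0.679
grip_force: 0.0
```

jog_arm(commands=[[1,0,0,0,0,0,1],[1,0,0,0,0,0,1],[1,0,0,0,0,0,1],[1,0,0,0,0,0,1],[1,0,0,0,0,0,1]])

```text
time: 8.95
position: [0.5573, -0.2069, 0.2849]
tool_rot: [0.866, 3.019, 0.006]
ft_force: [-0.6, -1.2, 0.2]
grip_width: 0.979
grip_force: 0.0
```

jog_arm(commands=[[1,0,0,0,0,0,1],[1,0,0,0,0,0,1],[1,0,0,0,0,0,1],[1,0,0,0,0,0,1],[1,0,0,0,0,0,1]])

```text
time: 9.37
position: [0.5572, -0.2074, 0.285]
tool_rot: [-0.059, -3.14, -0.007]
ft_force: [-0.0, 0.1, 0.5]
grip_width: 0.998
grip_force: 0.0
```

```bash
python3 st.py
python3 - <<'E'
from h import *
a=snap('top','x.png')['frame'][155:230,268:353,::-1];b=snap('side','x.png')['frame'][180:265,235:310,::-1]
f=lambda i:cv2.resize(i,None,fx=5,fy=5,interpolation=cv2.INTER_CUBIC)
A=cv2.copyMakeBorder(f(a),0,50,0,0,0);cv2.imwrite('pics/c2.png',np.hstack([A,f(b)]))
E
```

```text
t 9.37 pos [ 0.5572 -0.2074  0.285 ] uv [ 0.0004 -0.0034] toolz [-0.001  0.004 -1.   ] tooly [0.037 0.999 0.004] q [-0.19  0.2   0.59  1.52 -0.11  1.46  1.94] F [-0.   0.1  0.5]
```

View pics/c2.png

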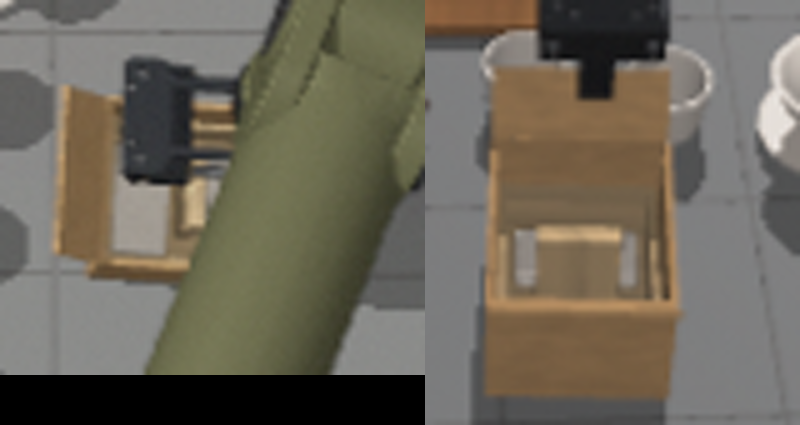

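Both flaps now lean well outwards. In the side view the left flap's edge is at row 70 with its hinge at row 138, and the right flap has folded out of sight in front. The fin's top edge runs from 538 to 622 at row ~234.

Run:
```python
from h import *
p=np.load('p.npy')
for u,v in((580,227),(580,240)): print(onz('side',(u-425)/5+235-.4,v/5+180-.4,.09).round(4))
print(p[:2])
```

```text
[ 0.5579 -0.2     0.09  ]
[ 0.5571 -0.2118  0.09  ]
[ 0.55701593 -0.20397748]
```

jog_arm(commands=[[0.6,0,0.006,-0.05,0,0,-0.03],[0.6,0,0.006,-0.1,0,0,-0.03],[0.6,0,0.006,-0.15,0,0,-0.03],[0.6,0,0.006,-0.2,0,0,-0.03],[0.6,0,0.006,-0.25,0,0,-0.03]])

```text
time: 9.88
position: [0.5571, -0.2049, 0.1591]
tool_rot: [0.093, 3.14, 0.007]
ft_force: [0.1, 0.8, -0.6]
grip_width: 0.702
grip_force: 0.0
```

```bash
python3 st.py
```

```text
t 9.88 pos [ 0.5571 -0.2049  0.1591] uv [ 0.0001 -0.0009] toolz [ 0.     0.005 -1.   ] tooly [0.059 0.998 0.005] q [-0.18  0.27  0.58  1.7  -0.16  1.23  1.95] F [ 0.1  0.8 -0.6]
```

jog_arm(commands=[[0.6,0,0,-0.02,0,0,0],[0.6,0,0,-0.04,0,0,0],[0.6,0,0,-0.06,0,0,0],[0.6,0,0,-0.08,0,0,0],[0.6,0,0,-0.1,0,0,0]])

```text
time: 10.3
position: [0.5579, -0.2056, 0.1104]
tool_rot: [0.087, 3.139, 0.007]
ft_force: [0.1, 0.1, 0.3]
grip_width: 0.605
grip_force: 0.0
```

jog_arm(commands=[[0.6,0,0,-0.02,0,0,0],[0.6,0,0,-0.04,0,0,0],[0.6,0,0,-0.06,0,0,0],[0.6,0,0,-0.08,0,0,0],[0.6,0,0,-0.094,0,0,0]])

```text
time: 10.72
position: [0.5567, -0.2052, 0.0618]
tool_rot: [-0.085, -3.139, -0.008]
ft_force: [-0.7, -0.4, -0.6]
grip_width: 0.601
grip_force: 0.0
```

jog_arm(commands=[[0,0,0,0,0,0,0],[0,0,0,0,0,0,0],[0,0,0,0,0,0,0],[0,0,0,0,0,0,0],[0,0,0,0,0,0,0]], grip_force=35)

```text
time: 11.13
position: [0.5576, -0.2055, 0.0639]
tool_rot: [0.085, 3.139, 0.008]
ft_force: [0.5, -0.7, 0.3]
grip_width: 0.308
grip_force: 0.0
```

jog_arm(commands=[[0,0,0,0,0,0,0],[0,0,0,0,0,0,0],[0,0,0,0,0,0,0],[0,0,0,0,0,0,0],[0,0,0,0,0,0,0]])

```text
time: 11.55
position: [0.5574, -0.2051, 0.0636]
tool_rot: [0.085, 3.14, 0.009]
ft_force: [-1.4, 1.6, 3.5]
grip_width: 0.159
grip_force: 35.0
```

```bash
python3 st.py
```

```text
t 11.55 pos [ 0.5574 -0.2051  0.0636] uv [ 0.0004 -0.0011] toolz [ 0.001  0.005 -1.   ] tooly [0.054 0.999 0.005] q [-0.15  0.36  0.55  1.79 -0.22  1.05  2.  ] F [-1.4  1.6  3.5]
```

jog_arm(commands=[[0,0,0,0.015,0,0,0],[0,0,0,0.03,0,0,0],[0,0,0,0.045,0,0,0],[0,0,0,0.06,0,0,0],[0,0,0,0.08,0,0,0]])

```text
time: 11.97
position: [0.5567, -0.2054, 0.1037]
tool_rot: [-0.086, -3.14, -0.008]
ft_force: [-0.0, -0.4, -3.3]
grip_width: 0.158
grip_force: 35.0
```

jog_arm(commands=[[0,0,0,0.025,0,0,0],[0,0,0,0.05,0,0,0],[0,0,0,0.075,0,0,0],[0,0,0,0.1,0,0,0],[0,0,0,0.13,0,0,0]])

```text
time: 12.38
position: [0.5569, -0.2053, 0.1695]
tool_rot: [-0.085, -3.14, -0.008]
ft_force: [1.0, 0.0, -3.5]
grip_width: 0.159
grip_force: 35.0
```

jog_arm(commands=[[0,0,0,0.03,0,0,0],[0,0,0,0.06,0,0,0],[0,0,0,0.09,0,0,0],[0,0,0,0.12,0,0,0],[0,0,0,0.14,0,0,0]])

```text
time: 12.8
position: [0.5576, -0.2058, 0.2408]
tool_rot: [0.086, 3.138, 0.007]
ft_force: [-0.4, -0.8, -2.7]
grip_width: 0.154
grip_force: 35.0
```

```bash
python3 st.py
python3 - <<'E'
from h import *
b=snap('side','x.png')['frame'][130:290,170:350,::-1];snap('top','x.png')
cv2.imwrite('pics/c3.png',cv2.resize(b,None,fx=3.5,fy=3.5,interpolation=cv2.INTER_CUBIC))
E
```

```text
t 12.8 pos [ 0.5576 -0.2058  0.2408] uv [ 0.0007 -0.0017] toolz [ 0.003  0.005 -1.   ] tooly [0.055 0.998 0.005] q [-0.19  0.21  0.59  1.59 -0.12  1.38  1.93] F [-0.4 -0.8 -2.7]
```

View pics/c3.png

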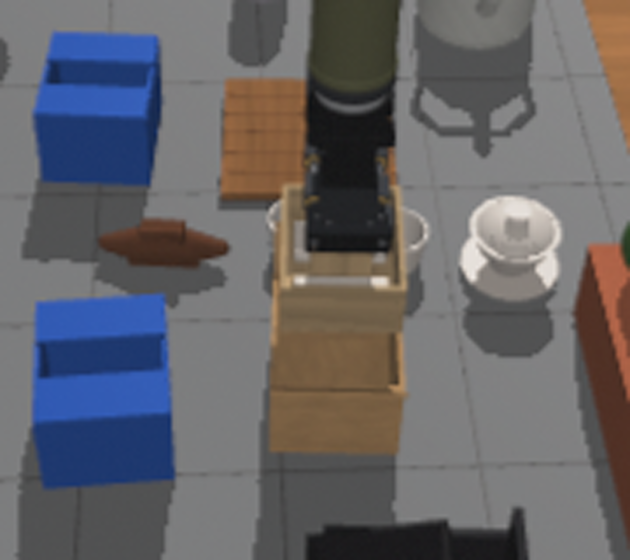

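jog_arm(commands=[[0,0,0.03,0,0,0,0],[0,0,0.07,0,0,0,0],[0,0,0.12,0,0,0,0],[0,0,0.17,0,0,0,0],[0,0,0.22,0,0,0,0]])

```text
time: 13.32
position: [0.5564, -0.0943, 0.2373]
tool_rot: [-0.086, -3.139, -0.008]
ft_force: [0.0, 0.6, -4.2]
grip_width: 0.158
grip_force: 35.0
```

jog_arm(commands=[[0,0,0.05,0,0,0,0],[0,0,0.1,0,0,0,0],[0,0,0.15,0,0,0,0],[0,0,0.2,0,0,0,0],[0,0,0.25,0,0,0,0]])

```text
time: 13.73
position: [0.5564, 0.0307, 0.2373]
tool_rot: [-0.086, -3.139, -0.008]
ft_force: [0.6, -0.9, -2.9]
grip_width: 0.158
grip_force: 35.0
```

jog_arm(commands=[[0,0,0.05,0,0,0,0],[0,-0.01,0.1,0,0,0,0],[0,-0.015,0.15,0,0,0,0],[0,-0.015,0.2,0,0,0,0],[0,-0.015,0.23,0,0,0,0]])

```text
time: 14.15
position: [0.5485, 0.1482, 0.2372]
tool_rot: [-0.08, -3.139, -0.01]
ft_force: [0.4, 0.7, -3.8]
grip_width: 0.157
grip_force: 35.0
```

jog_arm(commands=[[0,0,0.04,0,0,0,0],[0,0,0.07,0,0,0,0],[0,0,0.08,0,0,0,0],[0,0,0.08,0,0,0,0],[0,0,0.08,0,0,0,0]])

```text
time: 14.57
position: [0.5498, 0.1833, 0.2379]
tool_rot: [-0.087, -3.14, -0.006]
ft_force: [-0.0, -0.6, -3.6]
grip_width: 0.16
grip_force: 35.0
```

```bash
python3 st.py
```

```text
t 14.57 pos [0.5498 0.1833 0.2379] uv [-0.027   0.3864] toolz [-0.     0.004 -1.   ] tooly [0.055 0.998 0.004] q [-0.64  0.16  0.31  1.62 -0.05  1.36  1.19] F [-0.  -0.6 -3.6]
```

jog_arm(commands=[[0,0,0,-0.03,0,0,0],[0,0,0,-0.06,0,0,0],[0,0,0,-0.09,0,0,0],[0,0,0,-0.12,0,0,0],[0,0,0,-0.15,0,0,0]])

```text
time: 14.98
position: [0.5501, 0.1822, 0.1628]
tool_rot: [0.09, 3.14, 0.007]
ft_force: [0.0, 0.4, -3.6]
grip_width: 0.16
grip_force: 35.0
```

jog_arm(commands=[[0,0,0,-0.03,0,0,0],[0,0,0,-0.06,0,0,0],[0,0,0,-0.09,0,0,0],[0,0,0,-0.12,0,0,0],[0,0,0,-0.14,0,0,0]])

```text
time: 15.4
position: [0.5494, 0.1821, 0.0919]
tool_rot: [-0.09, -3.139, -0.005]
ft_force: [-0.4, -0.6, -3.4]
grip_width: 0.158
grip_force: 35.0
```

jog_arm(commands=[[0,0,0,-0.005,0,0,0],[0,0,0,-0.01,0,0,0],[0,0,0,-0.015,0,0,0],[0,0,0,-0.02,0,0,0],[0,0,0,-0.02,0,0,0]])

```text
time: 15.82
position: [0.5498, 0.1846, 0.0835]
tool_rot: [0.085, 3.14, 0.008]
ft_force: [-0.5, 0.3, -2.6]
grip_width: 0.158
grip_force: 35.0
```

jog_arm(commands=[[0,0,0,-0.004,0,0,0],[0,0,0,-0.008,0,0,0],[0,0,0,-0.012,0,0,0],[0,0,0,-0.014,0,0,0],[0,0,0,-0.014,0,0,0]])

```text
time: 16.23
position: [0.5493, 0.1846, 0.0759]
tool_rot: [-0.085, -3.14, -0.008]
ft_force: [-0.2, -0.0, -2.8]
grip_width: 0.157
grip_force: 35.0
```

jog_arm(commands=[[0,0,0,-0.001,0,0,0],[0,0,0,-0.002,0,0,0],[0,0,0,-0.003,0,0,0],[0,0,0,-0.004,0,0,0],[0,0,0,-0.004,0,0,0]])

```text
time: 16.65
position: [0.5495, 0.1846, 0.0741]
tool_rot: [-0.085, -3.14, -0.008]
ft_force: [-0.5, 0.5, -3.3]
grip_width: 0.154
grip_force: 35.0
```

jog_arm(commands=[[0,0,0,-0.001,0,0,0],[0,0,0,-0.002,0,0,0],[0,0,0,-0.003,0,0,0],[0,0,0,-0.004,0,0,0],[0,0,0,-0.004,0,0,0]])

```text
time: 17.07
position: [0.5497, 0.1848, 0.0736]
tool_rot: [0.085, 3.14, 0.009]
ft_force: [-3.1, -0.5, 5.9]
grip_width: 0.158
grip_force: 35.0
```

The board has taken the load (+5.9 N), so I open the fingers and back straight up.

jog_arm(commands=[[0.55,0,0,0,0,0,0],[0.55,0,0,0,0,0,0],[0.55,0,0,0,0,0,0],[0.55,0,0,0,0,0,0],[0.55,0,0,0,0,0,0]])

```text
time: 17.48
position: [0.5497, 0.1846, 0.0722]
tool_rot: [0.085, 3.14, 0.008]
ft_force: [0.5, -0.0, -0.2]
grip_width: 0.453
grip_force: 0.0
```

jog_arm(commands=[[0.55,0,0,0,0,0,0],[0.55,0,0,0,0,0,0],[0.55,0,0,0.02,0,0,0],[0.55,0,0,0.05,0,0,0],[0.55,0,0,0.08,0,0,0]])

```text
time: 17.9
position: [0.5494, 0.1845, 0.1129]
tool_rot: [-0.085, -3.14, -0.007]
ft_force: [0.4, -0.3, 0.2]
grip_width: 0.547
grip_force: 0.0
```

jog_arm(commands=[[0.55,0,0,0.05,0,0,0],[0.55,0,0,0.1,0,0,0],[0.55,0,0,0.16,0,0,0],[0.55,0,0,0.22,0,0,0],[0.55,0,0,0.28,0,0,0]])

```text
time: 18.32
position: [0.5494, 0.1844, 0.2546]
tool_rot: [0.086, 3.14, 0.009]
ft_force: [0.3, 0.7, -0.6]
grip_width: 0.549
grip_force: 0.0
```

jog_arm(commands=[[0.55,0,0.08,0.05,0,0,0],[0.55,0,0.16,0.1,0,0,0],[0.55,0,0.24,0.1,0,0,0],[0.55,0,0.32,0.1,0,0,0],[0.55,0,0.38,0.1,0,0,0]])

```text
time: 18.73
position: [0.5492, 0.3777, 0.3043]
tool_rot: [0.084, 3.139, 0.012]
ft_force: [0.1, -0.5, -0.6]
grip_width: 0.549
grip_force: 0.0
```

```bash
python3 st.py
python3 - <<'E'
from h import *
a=snap('top','x.png')['frame'][120:280,160:350,::-1];b=snap('side','x.png')['frame'][120:290,170:350,::-1]
A=cv2.resize(a,(399,336),interpolation=cv2.INTER_CUBIC);B=cv2.resize(b,None,fx=2.2,fy=2.2,interpolation=cv2.INTER_CUBIC)
A=cv2.copyMakeBorder(A,0,B.shape[0]-336,0,0,0);cv2.imwrite('pics/c4.png',np.hstack([A,B]))
E
```

```text
t 18.73 pos [0.5492 0.3777 0.3043] uv [-0.0376  0.5805] toolz [ 0.002  0.008 -1.   ] tooly [0.053 0.999 0.008] q [-0.8   0.33  0.22  1.29 -0.08  1.53  0.93] F [ 0.1 -0.5 -0.6]
```

View pics/c4.png

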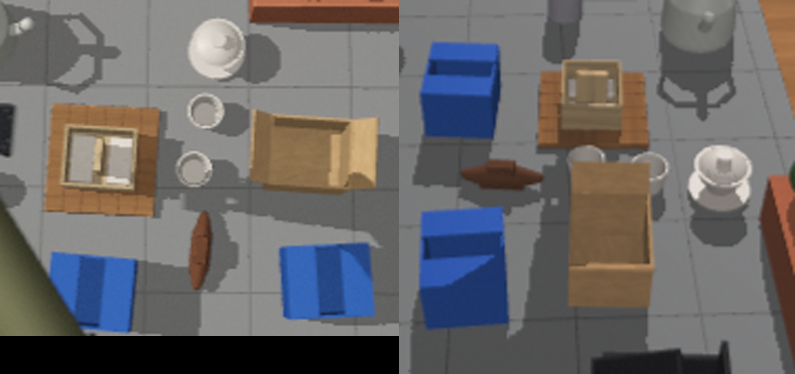

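The insert sits flat in the middle of the board (top crop 101,158). Both flaps are folded outwards, and the cups, gaiwan and boat are where they were. The caddy is outside this crop, and the arm never went near it.

```bash
python3 -c "
from bench import ctrl
print(ctrl.close_job())"
```

```text
the job is handed in; nothing more can be done
None
```

I opened both carton flaps, lifted the insert out level, set it down flat near the centre of the tea board, and handed the job in at about 19 s; the hand-in call gave no verdict.

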